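Extend the bench prop until its lock button clicks out

ROBOT

A 6-joint arm with a two-finger parallel gripper is mounted at the origin on a cart in front of the work surface, level with it; the furniture and walls round the work are solid. World frame = base frame: x ahead of the robot, y to its left, z up, the work surface at z = 0. Lengths are in m, angles in rad, forces in N, time in s.
With the tool pointing down it reaches from about 0.375 to 0.9 m from the base axis. Payload 3.1 kg.
Tool frame: the origin (TCP) lies on the centre line of the jaws, within the pads' length; the fingertips stand 25 mm ahead of it and the grasp point (between the pads) lies 6 mm ahead of it (manip.tip_extent is the distance from the TCP to the fingertips, in m); z points along the fingers, y is the line along which they close (so a half turn about z gives the same grasp; the last joint's range is limited). The gripper opens to 85 mm and grips with 20 to 120 N. Pads are 22 mm wide; open, the fingers measure 114 mm over their backs; the gripper's body (76 mm by 85 mm) begins 54 mm behind the grasp point. The pads swing forward as they close: fully open they stand 13 mm farther back than shut.
Start: joints at [1.065, 0.527, 1.433, -0, 1.181, -0.178], TCP at [0.201, 0.592, 0.256] pointing down, gripper open.
Joint ranges: [-3.08, 3.08], [-0.75, 2.2], [0.22, 2.44], [-1.43, 4.57], [0, 2.65], [-2.85, 2.85]. Speed limits (rad/s): [2.79, 2.79, 3.14, 3.14, 3.14, 3.14].

INTERFACE

Orientations are given as a unit quaternion [x, y, z, w].
In Python, from station import readout, imaging, order, manip gives the robot as it stands.
- The arm moves only by the tool move_arm, never from a script. Its argument "rows" is a list of rows, each a list of 7 numbers: the turn, a rotation vector about the tool's x, y, z in degrees, then the shift along the tool's x, y, z in mm, then the closure, from 0 (fully open) to 1 (shut). A call has 1 to 12 rows; each row is the pose to reach, as a shift and turn from the pose commanded when the call began, along the tool's axes at that moment; what a row does not reach only later rows make up. A row lasts 1/12 s, in which the tool goes at most 41.7 mm and 7.16 degrees, less where a joint would pass 70% of its speed; a pose out of reach is approached as far as the arm can. A call with a gripper value outside its range is refused whole. The fingers move at their own pace and stop on an object; "squeeze" is the grip in N (left out, the last holds). Time passes only in rows, so rows that repeat a pose let the fingers close. It gives the time, the measured TCP pose, the force, the opening and the grip force at its end, in the units of the state.
- readout.sense(): the state, without advancing time (a new reading comes with each control period).
- imaging.snapshot(name): name is "scene" or "top" or "wrist"; returns a dict with "img" (400x640x3 uint8, red, green, blue), "z_map" (400x640 float32, m along the optical axis (not along the pixel's ray), 0 where there is no reading), "fovy" (degrees; the focal length in pixels is half the picture's height over the tangent of half this angle, whatever the lens; pixels are square), "cx", "cy" (the principal point, pixels), "rvec" (rotation vector, rad) and "tvec" (3), from world to camera coordinates, as OpenCV has them. Camera axes: x right, y down, z forward; pixel columns grow to the right and rows downward; lengths in m; the calibration is good to about 2 mm. A picture is of the moment at which its call begins.
- order.sign_off(): hands the job in; it is judged then, once.
The state is a dict: "t": time; "q": joint angles; "qd": joint speeds; "tau": joint torques, N m; "tcp_pos": TCP position; "tool_rot": TCP orientation; "force": force on the tool from outside, world axes, zero at the start; "ft_torque": the same for the moment, N m; "finger_gap": opening from 0.0 (shut) to 1.0 (fully open); "gripper_force": force on a finger pad.
Only numpy, scipy, OpenCV 4.12 (cv2) and the standard library are available. Lean on these libraries where they do the work, as an engineer would, in place of code of your own. Each camera call takes 0.05 s, during which the arm holds its last target. There are 200 camera calls.

TASK

Someone left a wooden offcut lying on the pad of the telescoping bench prop: lift it off and lay it flat on the bench well clear of the prop, without dropping it. Then pull the prop's round rubber pad up as far as it goes and, keeping it up there, turn it clockwise (seen from above), regrasping if need be, until the red lock button springs out through the slot in the outer tube; stop turning when it clicks rather than wrenching on it, and let go. Leave the tub, the tape roll and the jar of bolts where they are.

Things in the scene. Friction and masses are not known exactly. Their poses are not given: they have to be found in the camera images.
- prop: Telescoping support prop screwed to the bench: round grey foot 110 mm across, 11 mm high (22 mm at its hub), upright aluminium outer tube 35 mm across, black collar 42 mm across with its top 138 mm above the bench. Origin: centre of the foot's underside, on the tube's axis, z up; the slot is on its own -x side.
- slot (a point): Centre of the slot in the outer tube wall, 118 mm above the bench, about 18 mm round the tube by 12 mm high. At the right height the spring pushes the red button out by itself as it comes to the slot; the button then blocks turning after about 0.4 rad more.
- pad_center (a point): Centre of the pad: upright black ribbed rubber cylinder, 46 mm across, 34 mm high, on the inner tube (26 mm across). The point rises with the pad but does not turn with it. Retracted it is 167 mm above the bench, with 12 mm of bare tube between collar and pad. Grip the pad round its side from above; it turns with about 0.06 N m of friction.
- mast (a joint): Extension of inner tube and pad, m: 0 retracted, 0.0855 at its solid upper stop. About 6 N of friction holds it where it is left (it weighs 3 N). The button can enter the slot only in the top 2.5 mm of travel. Once it is out, pushing the pad down moves it no more than that.
- lock_button (a joint): Travel of the red spring button (8 mm across), m: 0 pressed in by the tube wall, 0.007 sprung out and locking. At the start it is hidden in the tube, direction unknown: the pad must be turned clockwise from above by 0.25 to 2.3 rad. A clockwise stop lies 0.45 rad past the slot's middle: if met without a click, lift fully and turn back. The other stop is about 3.1 rad before it.
- offcut: Pale wooden offcut, 38 x 130 x 38 mm, about 0.12 kg, lying loose on top of the pad (underside 184 mm above the bench). Origin: centre of its underside; x across it (38 mm), y along it (130 mm), z up.
- tub: White plastic tub, 65 x 76 x 56 mm, open at the top; origin: centre of its underside. Leave alone.
- tape_roll: Roll of beige masking tape lying flat, 104 mm across, 25 mm high; origin: centre of its underside. Leave alone.
- jar: Clear jar of bolts with a black lid, 67 mm across, 121 mm high, standing upright; origin: centre of its underside. Leave alone.
- sleeve: Bore of the prop's outer tube, in which the button slides; same origin and axes as prop. More than 32 N between it and the button (about 0.5 N m on the pad, or a hard push down, once locked) strains the lock. A grip of 20 to 30 N on the pad is ample for lifting and turning.
There are look-alikes about, which are no part of the job. Of the things that look like the prop, the largest one is meant.

How it is judged:
By the outcome, as a careful person would: the job done as asked, in the order asked, and still so for the second after the job is handed in, with the robot touching nothing.
It also fails if it takes over 58 s, if anything falls off the work surface, if the arm or the gripper's body presses on something with over 40 N, if the wrist force passes 120 N, or if a joint passes its speed limit or range.

## Working session

There is one attempt and no reset: what is moved stays moved. The work goes in short steps, Python scripts to look and compute and a tool call to move; the robot and the scene stay as the last step left them, time stands still between calls to the robot, and variables do not carry over. Pictures are saved under pics/ and viewed, at most 10 in all, crops included, and the job is handed in when it is done.

Besides the shell and the picture viewer there is one more tool, called after "Call:" by a JSON object that holds its "api" and its "payload", one argument or row to a line. move_arm: Moves the arm, as the interface text tells. Its arguments: {"type":"object","properties":{"rows":{"type":"array"},"squeeze":{"type":"number"}},"required":["rows"]}

```bash
mkdir -p pics; ls
cat > h.py <<'E'
import numpy as np,cv2
from scipy.spatial.transform import Rotation as R
from station import readout,imaging,order,manip
def snap(n,f=None):
    s=imaging.snapshot(n)
    if f: cv2.imwrite('pics/'+f,s['img'][:,:,::-1])
    return s
def cloud(s):
    z=s['z_map'];h,w=z.shape;f=h/2/np.tan(np.radians(s['fovy'])/2)
    v,u=np.mgrid[:h,:w];P=np.stack([(u-s['cx'])/f*z,(v-s['cy'])/f*z,z],-1)
    W=(P-np.array(s['tvec']))@cv2.Rodrigues(np.array(s['rvec'],float))[0]
    W[z==0]=np.nan
    return W
E
python3 - <<'E'
from h import *
a=snap('scene','s1.png');b=snap('top','t1.png')
np.savez('m1.npz',a=cloud(a),b=cloud(b))
st=readout.sense();print(st['tcp_pos'],st['tool_rot'],st['t'],manip.tip_extent)
for s in(a,b):print(s['tvec'],s['rvec'],s['fovy'],np.isnan(cloud(s)[...,0]).mean())
E
```

```text
pics
[0.20090305 0.59119094 0.25541725] [ 1.63159311e-01  9.86599229e-01 -9.42390141e-04 -3.35209828e-04] 0.1 0.025
[-0.24553479  0.33365005  1.37141175] [ 1.86250411 -1.18657409  0.6278815 ] 42.291536629706144 0.00391796875
[-0.1959212   0.4289518   1.38919602] [ 2.19955378 -1.69555371  0.38900851] 44.714249798368684 0.004015625
```

View pics/s1.png

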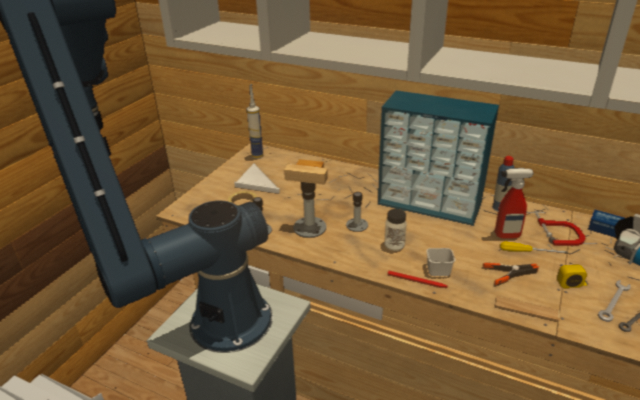

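View pics/t1.png

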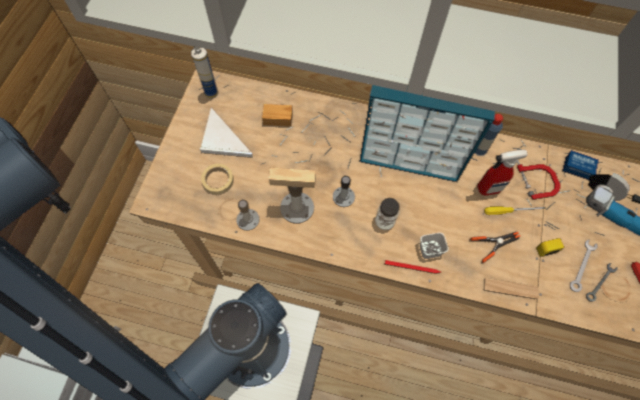

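The prop stands at about (297,207) in the top view, with the offcut on it at (292,178). Smaller look-alike props are at (246,215) and (344,190), the jar at (388,213), the tape at (217,180) and the tub at (432,247). Next I measure them in both views.

Run:
```python
from h import *
d=np.load('m1.npz')
for k,box in(('b',(255,150,330,230)),('a',(280,150,335,240))):
    W=d[k];u0,v0,u1,v1=box;P=W[v0:v1,u0:u1].reshape(-1,3);P=P[~np.isnan(P[:,0])]
    T=P[(P[:,2]>.205)&(P[:,2]<.235)&(P[:,0]<.8)]
    r=cv2.minAreaRect(T[:,:2].astype(np.float32)*1000);print(k,'offcut top z',np.median(T[:,2]),len(T),r)
    for lo,hi in((.003,.016),(.03,.12),(.15,.182)):
        Q=P[(P[:,2]>lo)&(P[:,2]<hi)]
        if len(Q)>5: print(lo,len(Q),Q.min(0).round(3),Q.max(0).round(3),cv2.minEnclosingCircle(Q[:,:2].astype(np.float32)))
W=d['b']
for n,(u,v) in dict(jar=(388,207),tub=(432,247),tape=(217,170),tapeC=(217,180),small1=(243,204),small2=(345,182),tri=(220,140),orange=(277,113),free1=(320,150),free2=(330,240),free3=(310,230),edge=(250,240),drawer=(363,165)).items(): print(n,W[v,u].round(3))
# tube axis from top view
```

```text
b offcut top z 0.22061302835142096 659 ((452.0904235839844, 3.7479934692382812), (41.4399299621582, 130.6165008544922), 11.061690330505371)
0.003 1079 [ 0.343 -0.121  0.003] [0.677 0.187 0.016] ((0.5121286511421204, 0.03302298113703728), 0.18562497198581696)
0.03 127 [ 0.432 -0.022  0.03 ] [0.454 0.011 0.118] ((0.4465723931789398, -0.005596387665718794), 0.01741977408528328)
0.15 68 [ 0.425 -0.028  0.15 ] [0.45  0.014 0.182] ((0.44316941499710083, -0.007109409663826227), 0.022174466401338577)
a offcut top z 0.22080555614665132 452 ((449.280517578125, 3.4203033447265625), (44.23906707763672, 132.92044067382812), 8.118428230285645)
0.003 821 [ 0.353 -0.105  0.003] [0.919 0.355 0.016] ((0.6538453102111816, 0.1248379498720169), 0.32565271854400635)
0.03 425 [ 0.428 -0.024  0.03 ] [0.916 0.211 0.12 ] ((0.6653330326080322, 0.0852859765291214), 0.25790736079216003)
0.15 123 [ 0.422 -0.028  0.151] [0.453 0.018 0.182] ((0.4415951371192932, -0.0051324013620615005), 0.023426126688718796)
jar [ 0.471 -0.284  0.121]
tub [ 0.423 -0.447  0.013]
tape [0.511 0.29  0.004]
tapeC [ 0.478  0.279 -0.   ]
small1 [0.37  0.135 0.121]
small2 [ 0.518 -0.141  0.124]
tri [0.622 0.318 0.009]
orange [0.757 0.153 0.043]
free1 [ 0.676 -0.022  0.002]
free2 [ 0.371 -0.134 -0.005]
free3 [ 0.384 -0.066  0.004]
edge [ 0.305  0.108 -0.001]
drawer [ 0.657 -0.177  0.002]
```

Run:
```python
from h import *
from scipy.optimize import least_squares
d=np.load('m1.npz')
for k,box in(('b',(275,150,320,230)),('a',(285,150,330,240))):
    W=d[k];u0,v0,u1,v1=box;P=W[v0:v1,u0:u1].reshape(-1,3)
    for lo,hi,r in((.03,.11,.0175),(.153,.181,.023)):
        Q=P[(P[:,2]>lo)&(P[:,2]<hi)&(P[:,0]<.5)&(abs(P[:,1])<.04)]
        s=least_squares(lambda c:np.hypot(*(Q[:,:2]-c).T)-r,[.455,0],loss='soft_l1',f_scale=.002);print(k,lo,s.x.round(4),len(Q))
    T=P[(P[:,2]>.217)&(P[:,2]<.224)&(P[:,0]<.55)];c=T.mean(0);w,v=np.linalg.eigh(np.cov(T[:,:2].T));print('offcut',c.round(4),np.degrees(np.arctan2(v[1,1],v[0,1])))
# height map
W=np.concatenate([d['a'].reshape(-1,3),d['b'].reshape(-1,3)]);W=W[~np.isnan(W[:,0])]
print('rows x .30...80 ; cols y .36..-.2 ; max height mm (bench .)')
for x in np.arange(.78,.29,-.03):
    print('%.2f '%x+' '.join((lambda q:'%3d'%q if q>6 else '  .')(1000*np.max(W[(abs(W[:,0]-x)<.015)&(abs(W[:,1]-y)<.015),2],initial=-.001)) for y in np.arange(.36,-.2,-.03)))
```

```text
b 0.03 [ 0.4502 -0.0043] 116
b 0.153 [ 0.4505 -0.0044] 60
offcut [ 0.4532 -0.0032  0.2207] 99.52365846148771
a 0.03 [ 0.4496 -0.0025] 214
a 0.153 [ 0.4499 -0.0034] 110
offcut [0.4491 0.0032 0.2213] 99.70774207444006
rows x .30...80 ; cols y .36..-.2 ; max height mm (bench .)
0.78 508 505   7   8   . 639 508 508 509 510 510 508 509 508 509 509 508 509 509
0.75 507 507 505   7   6 646 508 508 508 510 509 509 509 509 509 510 509 509 510
0.72 508 509 507   6   7 651 508 510 509 510 509 508 509 511 509 509 508 509 509
0.69 508 509 507 507   7 659 509 509 509 508 509 509 511 509 508 508 509 508 511
0.66 509 509 509 508   . 665 510 509 509 509 509 509 508 509 510 510 509 509 509
0.63 520 520 519 521 613 670 577 520 521 519 519 520 520 520 520 520 520 521 520
0.60 519 519 520 520 671 674 674 520 520 520 520 520 520 521 521 519 521 521 521
0.57  26  26  30  27  28  22  13   6   7   .   .   .   .   .   6   7   .   7   7
0.54   7   .  21  27   7   .   .   .   .   .   .   .   .   .   8   7 126 126  10
0.51   6  25  31  29  29   6   .   6   6  10   6   .  11  11   7   . 128 129  12
0.48   6  32  29   .  30  29  10   6   7   7   6 223 226 226 226   .  10   9   8
0.45   .  29  28  28  29   7   9   7   7   6 227 226 228 227 227   6   6   6   6
0.42   .   8  27  31  25  10  11   6  10   7 225 225 225 224  15   6   7   .   .
0.39   .   6   .   6   6   8   7 129 125   8   9  14  16  14   7   7   6   8   6
0.36   .   .   6   .   6   7  10 127 129  11   8   7   6   7   7   6   7   6   8
0.33   9   8   .   .   6   .   6   8  12   .   8   8   6   .   7   8   7   .   .
0.30   .   .   .   .   .  11   7   6   .   .   8   6   8   6   7   6  10   7   7
```

```bash
cat >> h.py <<'E'
def row(x,y,z,yaw):
    "tool-frame shift (mm) and turn (deg) to a tool-down pose with tool y at yaw (deg)"
    s=readout.sense();r=R.from_quat(s['tool_rot']);p=np.array(s['tcp_pos'])
    c,k=np.cos(np.radians(yaw)),np.sin(np.radians(yaw))
    T=R.from_matrix(np.array([[-k,c,0],[c,k,0],[0,0,-1]]).T) if 0 else R.from_matrix(np.array([[-k,c,0],[c,k,0],[0,0,-1]]))
    print((r.inv()*T).as_rotvec(degrees=True).round(2),(r.inv().apply(np.array([x,y,z])-p)*1000).round(1))
def st():
    s=readout.sense();r=R.from_quat(s['tool_rot']).as_matrix()
    print(round(s['t'],2),s['tcp_pos'].round(4),'yaw',np.degrees(np.arctan2(r[1,1],r[0,1])).round(2),'zax',r[:,2].round(4),'q',np.round(s['q'],3),'F',np.round(s['force'],2),'gap',s['finger_gap'],s['gripper_force'])
E
python3 - <<'E'
from h import *
st();row(.4507,.0036,.29,9.7);row(.325,.3,.29,40)
E
```

```text
0.1 [0.2009 0.5912 0.2554] yaw 71.22 zax [-0.001  -0.0018 -1.    ] q [ 1.064  0.528  1.434 -0.     1.181 -0.179] F [ 0.03 -0.2  -0.7 ] gap 0.9978653253903843 0.0
[-1.100e-01  4.000e-02  6.152e+01] [-425.7 -476.   -33.8]
[-1.200e-01  1.000e-02  3.122e+01] [-211.2 -235.8  -34.2]
```

Call:
{"api": "move_arm", "payload": {
  "rows": [
    [0,0,10,-60,-68,-30,0],
    [0,0,20,-120,-135,-34,0],
    [0,0,31,-211,-236,-34,0],
    [0,0,61.5,-426,-476,-34,0],
    [0,0,61.5,-426,-476,-34,0],
    [0,0,61.5,-426,-476,-34,0],
    [0,0,61.5,-426,-476,-34,0],
    [0,0,61.5,-426,-476,-34,0],
    [0,0,61.5,-426,-476,-34,0],
    [0,0,61.5,-426,-476,-34,0],
    [0,0,61.5,-426,-476,-34,0],
    [0,0,61.5,-426,-476,-34,0]
  ],
  "squeeze": 30
}}

```text
t: 1.1
tcp_pos: [0.3958, 0.1322, 0.287]
tool_rot: [0.645, 0.764, -0.0, -0.0]
force: [-0.1, -0.2, 0.5]
finger_gap: 1.003
gripper_force: 0.0
```

Run:
```python
from h import *
st();row(.4507,.0036,.29,9.7)
```

```text
1.1 [0.3958 0.1322 0.287 ] yaw 9.72 zax [-2.e-04  1.e-04 -1.e+00] q [ 0.053  0.201  1.884  0.     1.058 -0.117] F [-0.1  -0.25  0.55] gap 1.0032830434578976 0.0
[-0.01 -0.01  0.02] [-136.    32.4   -3.1]
```

Call:
{"api": "move_arm", "payload": {
  "rows": [
    [0,0,0,-40,9,-1,0],
    [0,0,0,-80,19,-2,0],
    [0,0,0,-115,27,-3,0],
    [0,0,0,-136,32.4,-3,0],
    [0,0,0,-136,32.4,-3,0],
    [0,0,0,-136,32.4,-3,0]
  ]
}}

```text
t: 1.6
tcp_pos: [0.4507, 0.0046, 0.2896]
tool_rot: [0.646, 0.763, -0.0, -0.001]
force: [0.7, -0.2, -0.4]
finger_gap: 0.998
gripper_force: 0.0
```

Run:
```python
from h import *
st();row(.4507,.0036,.213,9.7)
s=snap('wrist','w1.png');W=cloud(s)
P=W.reshape(-1,3)
T=P[(P[:,2]>.215)&(P[:,2]<.227)];print(len(T),np.median(T,0),T.min(0),T.max(0));print(cv2.minAreaRect(T[:,:2].astype(np.float32)*1000))
```

```text
1.6 [0.4507 0.0046 0.2896] yaw 9.55 zax [-1.1e-03  7.0e-04 -1.0e+00] q [-0.239  0.246  1.808  0.     1.088 -0.406] F [ 0.7  -0.2  -0.37] gap 0.9979158789155455 0.0
[-0.06 -0.05 -0.15] [-1.1 -0.1 76.6]
12021 [0.45421952 0.01281432 0.22124217] [ 0.4251087  -0.06306895  0.21524851] [0.48533706 0.07073055 0.22371623]
((455.4786071777344, 3.4769058227539062), (38.13285446166992, 130.44732666015625), 10.650036811828613)
```

View pics/w1.png

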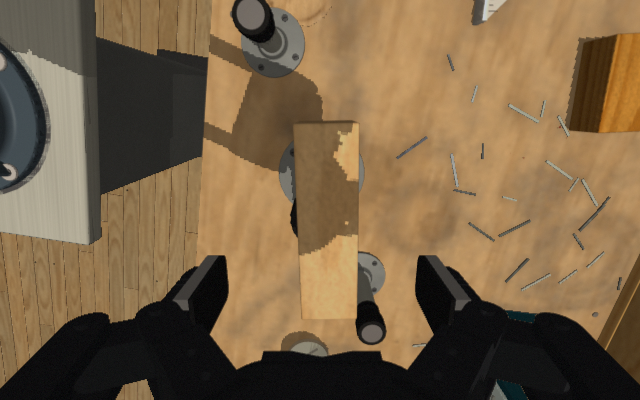

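The wrist view shows the offcut centred at about (328,220) between the jaws. Its centre is about (0.455, 0.0035) and its yaw about 10.5°. I descend, close and lift.

Call:
{"api": "move_arm", "payload": {
  "rows": [
    [0,0,-0.9,-1,3.5,25,0],
    [0,0,-0.9,-1,3.5,50,0],
    [0,0,-0.9,-1,3.5,68,0],
    [0,0,-0.9,-1,3.5,76,0],
    [0,0,-0.9,-1,3.5,76,0.4],
    [0,0,-0.9,-1,3.5,76,0.6],
    [0,0,-0.9,-1,3.5,76,0.7],
    [0,0,-0.9,-1,3.5,76,0.8],
    [0,0,-0.9,-1,3.5,76,0.9],
    [0,0,-0.9,-1,3.5,76,0.9],
    [0,0,-0.9,-1,3.5,76,0.9]
  ],
  "squeeze": 30
}}

```text
t: 2.57
tcp_pos: [0.4547, 0.0051, 0.2151]
tool_rot: [0.639, 0.77, 0.001, 0.001]
force: [-0.7, 0.5, 6.0]
finger_gap: 0.437
gripper_force: 35.7
```

Run:
```python
from h import *
st()
```

```text
2.57 [0.4547 0.0051 0.2151] yaw 10.62 zax [ 1.9e-03 -2.0e-04 -1.0e+00] q [-0.235  0.365  1.893  0.     0.882 -0.421] F [-0.68  0.55  5.97] gap 0.43735775258638093 35.725239515304565
```

Call:
{"api": "move_arm", "payload": {
  "rows": [
    [0,0,0,0,0,-5,0.9],
    [0,0,0,0,0,-15,0.9],
    [0,0,0,0,0,-30,0.9],
    [0,0,0,0,0,-50,0.9],
    [0,0,0,0,0,-60,0.9],
    [0,0,0,0,0,-60,0.9],
    [0,0,0,0,0,-60,0.9]
  ]
}}

```text
t: 3.15
tcp_pos: [0.4543, 0.0051, 0.2744]
tool_rot: [0.639, 0.769, 0.0, 0.001]
force: [0.4, -0.2, -1.7]
finger_gap: 0.438
gripper_force: 34.8
```

Run:
```python
from h import *
st();row(.515,.145,.275,90);row(.515,.145,.10,90)
s=snap('scene','s2.png');cv2.imwrite('pics/s2c.png',cv2.resize(s['img'][100:260,220:420,::-1],None,fx=3,fy=3))
W=cloud(s)[140:245,280:340].reshape(-1,3);Q=W[(W[:,0]<.55)&(W[:,2]>.1)&(abs(W[:,1])<.03)];print(np.histogram(Q[:,2],np.arange(.1,.32,.01)))
```

```text
3.15 [0.4543 0.0051 0.2744] yaw 10.61 zax [ 1.3e-03 -3.0e-04 -1.0e+00] q [-0.236  0.272  1.822 -0.     1.046 -0.421] F [ 0.36 -0.22 -1.74] gap 0.438289522227892 34.798248410224915
[ 4.000e-02  8.000e-02 -7.939e+01] [126.4  85.4  -0.6]
[ 4.000e-02  8.000e-02 -7.939e+01] [126.5  85.2 174.4]
(array([ 36,  25,  30,  49,  16,  33,  39,  40, 101,   0,   0,   0,   0,
         0,  35,  48,  51,  69,  82,  22,  44]), array([0.1 , 0.11, 0.12, 0.13, 0.14, 0.15, 0.16, 0.17, 0.18, 0.19, 0.2 ,
       0.21, 0.22, 0.23, 0.24, 0.25, 0.26, 0.27, 0.28, 0.29, 0.3 , 0.31]))
```

View pics/s2c.png

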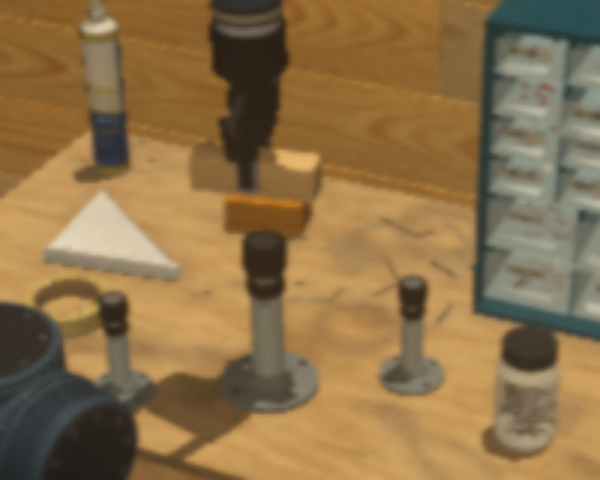

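The offcut hangs level in the jaws at crop (255,170). The prop below at (265,245) is still retracted. I carry the offcut to the free spot on the left, (0.515, 0.145), with its length along x.

Call:
{"api": "move_arm", "payload": {
  "rows": [
    [0,0,-4,10,7,0,0.9],
    [0,0,-11,22,15,0,0.9],
    [0,0,-18,36,24,0,0.9],
    [0,0,-25,50,34,0,0.9],
    [0,0,-32,64,43,0,0.9],
    [0,0,-39,78,53,5,0.9],
    [0,0,-46,92,62,15,0.9],
    [0,0,-53,105,71,25,0.9],
    [0,0,-60,117,79,40,0.9],
    [0,0,-67,126,85,55,0.9],
    [0,0,-74,126,85,75,0.9],
    [0,0,-79.4,126,85,95,0.9]
  ]
}}

```text
t: 4.2
tcp_pos: [0.5142, 0.1453, 0.1771]
tool_rot: [-0.004, 1.0, -0.0, -0.001]
force: [0.5, -0.3, -1.6]
finger_gap: 0.439
gripper_force: 34.8
```

Run:
```python
from h import *
st();row(.515,.145,.0315,90)
```

```text
4.2 [0.5142 0.1453 0.1771] yaw 90.41 zax [-1.4e-03 -1.0e-04 -1.0e+00] q [ 0.066  0.519  1.736 -0.     0.888 -1.512] F [ 0.48 -0.27 -1.6 ] gap 0.4388385373112243 34.79701817035675
[-0.01 -0.08  0.41] [ -1.   -0.3 145.6]
```

Call:
{"api": "move_arm", "payload": {
  "rows": [
    [0,0,0,0,0,12,0.9],
    [0,0,0,0,0,35,0.9],
    [0,0,0,0,0,60,0.9],
    [0,0,0,0,0,85,0.9],
    [0,0,0,0,0,105,0.9],
    [0,0,0,0,0,118,0.9],
    [0,0,0,0,0,125,0.9],
    [0,0,0,0,0,128,0.9],
    [0,0,0,0,0,128,0.9]
  ]
}}

```text
t: 4.95
tcp_pos: [0.514, 0.1446, 0.05]
tool_rot: [-0.0, 1.0, -0.0, -0.001]
force: [-0.2, 0.2, -1.4]
finger_gap: 0.439
gripper_force: 34.8
```

Run:
```python
from h import *
st()
```

```text
4.95 [0.514  0.1446 0.05  ] yaw 90.01 zax [-2.e-03 -1.e-04 -1.e+00] q [ 0.065  0.738  1.803  0.     0.603 -1.506] F [-0.19  0.22 -1.36] gap 0.4390731790968517 34.7724187374115
```

Call:
{"api": "move_arm", "payload": {
  "rows": [
    [0,0,0,0,0,5,0.9],
    [0,0,0,0,0,10,0.9],
    [0,0,0,0,0,14,0.9],
    [0,0,0,0,0,16,0.9],
    [0,0,0,0,0,17.5,0.9],
    [0,0,0,0,0,18.5,0.9],
    [0,0,0,0,0,18.5,0.9]
  ]
}}

```text
t: 5.53
tcp_pos: [0.5146, 0.1447, 0.0324]
tool_rot: [-0.0, 1.0, 0.0, -0.0]
force: [0.6, -0.8, -1.6]
finger_gap: 0.439
gripper_force: 34.8
```

Run:
```python
from h import *
st()
```

```text
5.53 [0.5146 0.1447 0.0324] yaw 90.02 zax [-0.  0. -1.] q [ 0.065  0.771  1.806  0.     0.565 -1.506] F [ 0.59 -0.8  -1.61] gap 0.43881780317753566 34.77254927158356
```

Not touching yet; I creep down until I feel contact.

Call:
{"api": "move_arm", "payload": {
  "rows": [
    [0,0,0,0,0,0.7,0.9],
    [0,0,0,0,0,1.3,0.9],
    [0,0,0,0,0,1.8,0.9],
    [0,0,0,0,0,1.8,0.9]
  ]
}}

```text
t: 5.87
tcp_pos: [0.5147, 0.1446, 0.0313]
tool_rot: [-0.0, 1.0, 0.0, 0.0]
force: [-0.9, -0.9, 4.6]
finger_gap: 0.44
gripper_force: 35.3
```

Run:
```python
from h import *
st()
```

```text
5.87 [0.5147 0.1446 0.0313] yaw 90.02 zax [ 6.e-04  0.e+00 -1.e+00] q [ 0.065  0.773  1.806 -0.     0.562 -1.506] F [-0.93 -0.91  4.57] gap 0.4402468657496418 35.32552242279053
```

Call:
{"api": "move_arm", "payload": {
  "rows": [
    [0,0,0,0,0,0,0.5],
    [0,0,0,0,0,0,0.4],
    [0,0,0,0,0,0,0.2],
    [0,0,0,0,0,0,0],
    [0,0,0,0,0,-3,0],
    [0,0,0,0,0,-15,0],
    [0,0,0,0,0,-45,0],
    [0,0,0,0,0,-85,0],
    [0,0,0,0,0,-125,0],
    [0,0,0,0,0,-165,0],
    [0,0,0,0,0,-205,0],
    [0,0,0,0,0,-240,0]
  ]
}}

```text
t: 6.87
tcp_pos: [0.5143, 0.1447, 0.2745]
tool_rot: [-0.0, 1.0, 0.0, 0.001]
force: [0.7, -0.2, -0.8]
finger_gap: 0.999
gripper_force: 0.0
```

Run:
```python
from h import *
st()
s=snap('top');W=cloud(s)
P=W[130:240,210:330].reshape(-1,3);T=P[(P[:,2]>.03)&(P[:,2]<.045)&(P[:,1]>.06)&(P[:,0]<.7)&(P[:,0]>.42)&(P[:,1]<.2)]
print(len(T),np.median(T,0),cv2.minAreaRect(T[:,:2].astype(np.float32)*1000))
from scipy.optimize import least_squares
T=P[(P[:,2]>.178)&(P[:,2]<.19)&(abs(P[:,1])<.05)&(P[:,0]<.5)];print('pad top',len(T),np.median(T,0),cv2.minEnclosingCircle(T[:,:2].astype(np.float32)*1000))
s=snap('scene');W=cloud(s)[140:245,280:340].reshape(-1,3);T=W[(W[:,2]>.178)&(W[:,2]<.19)&(abs(W[:,1])<.05)&(W[:,0]<.5)];print('pad top',len(T),np.median(T,0),cv2.minEnclosingCircle(T[:,:2].astype(np.float32)*1000))
row(.45,-.004,.27,70)
```

```text
6.87 [0.5143 0.1447 0.2745] yaw 90.02 zax [ 2.8e-03  2.0e-04 -1.0e+00] q [ 0.065  0.382  1.64   0.     1.116 -1.506] F [ 0.7  -0.19 -0.81] gap 0.9990493471695986 0.0
435 [0.51028304 0.14382503 0.03708256] ((513.90380859375, 143.5825958251953), (133.7138671875, 40.6318244934082), 0.23399963974952698)
pad top 175 [ 0.44724482 -0.00530794  0.18339962] ((448.3331604003906, -5.861141204833984), 24.948789596557617)
pad top 108 [ 0.44439725 -0.00503165  0.18336883] ((448.6897888183594, -2.417522430419922), 28.494476318359375)
[ 0.21  0.86 20.04] [  68.3 -149.     7. ]
```

Call:
{"api": "move_arm", "payload": {
  "rows": [
    [0,0,0,15,-33,2,0],
    [0,0,0,31,-72,4,0],
    [0,0,0,48,-110,4,0],
    [0,0,0,60,-138,5,0],
    [0,0,0,64.5,-149,5,0],
    [0,0,0,64.5,-149,5,0],
    [0,0,0,64.5,-149,5,0]
  ],
  "squeeze": 28
}}

```text
t: 7.55
tcp_pos: [0.4497, -0.0047, 0.2657]
tool_rot: [0.001, 1.0, 0.0, -0.0]
force: [0.4, -1.2, 0.0]
finger_gap: 1.002
gripper_force: 0.0
```

Run:
```python
from h import *
st()
s=snap('wrist','w2.png');P=cloud(s).reshape(-1,3);T=P[(P[:,2]>.179)&(P[:,2]<.188)&(abs(P[:,1])<.05)&(P[:,0]<.5)&(P[:,0]>.4)];print('pad top',len(T),np.median(T,0),cv2.minEnclosingCircle(T[:,:2].astype(np.float32)*1000),T.min(0),T.max(0))
row(.450,-.004,.178,90)
```

```text
7.55 [ 0.4497 -0.0047  0.2657] yaw 89.89 zax [-3.e-04  5.e-04 -1.e+00] q [-2.600e-01  2.790e-01  1.843e+00  1.000e-03  1.021e+00 -1.829e+00] F [ 0.38 -1.16  0.  ] gap 1.0021324381563494 0.0
pad top 3476 [ 0.45045026 -0.00439773  0.18331743] ((451.6512145996094, -4.38845682144165), 23.443708419799805) [ 0.42840745 -0.02738045  0.179038  ] [0.47426753 0.01855861 0.18551348]
[ 0.03  0.01 -0.02] [ 0.1  0.1 87.7]
```

View pics/w2.png

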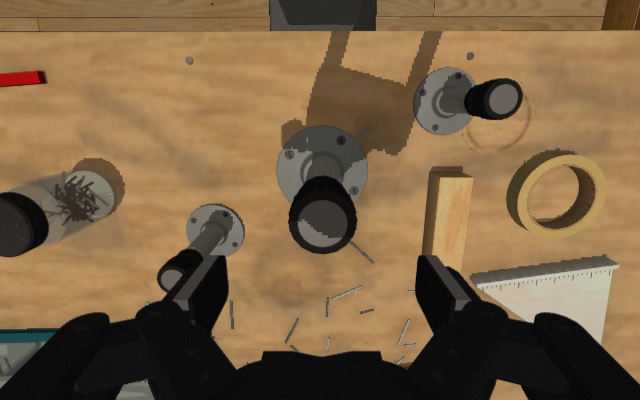

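The pad top is at (322,222), centred under the jaws at (0.451, -0.004, 0.183). The offcut lies flat at (450,215). I descend and grip the pad.

Call:
{"api": "move_arm", "payload": {
  "rows": [
    [0,0,0,-0.5,0.2,25,0],
    [0,0,0,-0.5,0.2,55,0],
    [0,0,0,-0.5,0.2,78,0],
    [0,0,0,-0.5,0.2,88,0.2],
    [0,0,0,-0.5,0.2,88,0.4],
    [0,0,0,-0.5,0.2,88,0.6],
    [0,0,0,-0.5,0.2,88,0.8],
    [0,0,0,-0.5,0.2,88,0.8],
    [0,0,0,-0.5,0.2,88,0.8],
    [0,0,0,-0.5,0.2,88,0.8]
  ],
  "squeeze": 28
}}

```text
t: 8.43
tcp_pos: [0.4511, -0.0041, 0.1781]
tool_rot: [-0.0, 1.0, -0.0, 0.001]
force: [1.1, -1.0, -5.1]
finger_gap: 0.528
gripper_force: 30.0
```

Run:
```python
from h import *
st();print(readout.sense()['ft_torque'])
```

```text
8.43 [ 0.4511 -0.0041  0.1781] yaw 90.02 zax [ 0.0015 -0.     -1.    ] q [-2.580e-01  4.280e-01  1.938e+00  1.000e-03  7.750e-01 -1.829e+00] F [ 1.13 -0.97 -5.07] gap 0.5276387208053639 30.049560070037842
[ 0.09784593 -0.10543463  0.05466792]
```

Call:
{"api": "move_arm", "payload": {
  "rows": [
    [0,0,0,0,0,-4,0.8],
    [0,0,0,0,0,-12,0.8],
    [0,0,0,0,0,-22,0.8],
    [0,0,0,0,0,-32,0.8],
    [0,0,0,0,0,-42,0.8],
    [0,0,0,0,0,-52,0.8],
    [0,0,0,0,0,-62,0.8],
    [0,0,0,0,0,-71,0.8],
    [0,0,0,0,0,-77,0.8],
    [0,0,0,0,0,-81,0.8],
    [0,0,0,0,0,-83,0.8],
    [0,0,0,0,0,-83,0.8]
  ]
}}

```text
t: 9.43
tcp_pos: [0.451, -0.0041, 0.2615]
tool_rot: [-0.0, 1.0, 0.0, 0.001]
force: [1.4, 0.5, -1.7]
finger_gap: 0.531
gripper_force: 31.5
```

Run:
```python
from h import *
st();print(readout.sense()['ft_torque'])
s=snap('scene')
W=cloud(s);P=W[100:240,280:340].reshape(-1,3);P=P[(abs(P[:,0]-.445)<.035)&(abs(P[:,1]+.004)<.03)]
for z in np.arange(.12,.29,.006):
    Q=P[abs(P[:,2]-z)<.003]
    if len(Q)>2: print(round(z,3),len(Q),Q[:,0].min().round(4),np.ptp(Q[:,1]).round(4))
```

```text
9.43 [ 0.451  -0.0041  0.2615] yaw 90.01 zax [ 0.0014  0.     -1.    ] q [-0.258  0.286  1.846  0.     1.008 -1.829] F [ 1.44  0.48 -1.71] gap 0.5312635780676582 31.499657034873962
[ 0.2753989  -0.20879904  0.04857639]
0.12 5 0.4334 0.0293
0.126 18 0.4284 0.0348
0.132 21 0.4244 0.0376
0.138 45 0.426 0.0403
0.144 14 0.4301 0.0304
0.15 10 0.4323 0.0185
0.156 13 0.4359 0.0184
0.162 12 0.4335 0.0195
0.168 16 0.4323 0.0158
0.174 16 0.4294 0.0258
0.18 14 0.4333 0.0253
0.186 15 0.4346 0.0237
0.192 11 0.4314 0.0213
0.198 18 0.4335 0.0239
0.204 15 0.4352 0.021
0.21 14 0.4334 0.0234
0.216 13 0.4336 0.0214
0.222 16 0.4335 0.0225
0.228 3 0.4397 0.0092
0.234 10 0.4266 0.0263
0.24 24 0.4223 0.0512
0.246 28 0.4235 0.0565
0.252 35 0.4212 0.0549
0.258 31 0.4245 0.0586
0.264 53 0.4227 0.0571
0.27 66 0.4222 0.0533
0.276 19 0.4328 0.0576
0.282 9 0.4326 0.0556
0.288 16 0.4357 0.0587
```

The pad came up with the gripper; now I raise it gently to the stop.

Call:
{"api": "move_arm", "payload": {
  "rows": [
    [0,0,0,0,0,-1,0.8],
    [0,0,0,0,0,-2,0.8],
    [0,0,0,0,0,-2.8,0.8],
    [0,0,0,0,0,-2.8,0.8]
  ]
}}

```text
t: 9.82
tcp_pos: [0.4508, -0.0041, 0.2633]
tool_rot: [-0.0, 1.0, 0.0, 0.0]
force: [4.3, 1.3, -9.1]
finger_gap: 0.529
gripper_force: 30.9
```

Run:
```python
from h import *
st();print(readout.sense()['ft_torque'])
```

```text
9.82 [ 0.4508 -0.0041  0.2633] yaw 90.01 zax [ 2.e-04  2.e-04 -1.e+00] q [-0.258  0.284  1.843  0.     1.014 -1.829] F [ 4.27  1.34 -9.05] gap 0.5286555802368877 30.89939832687378
[ 0.27659658 -0.65628748  0.01969814]
```

Call:
{"api": "move_arm", "payload": {
  "rows": [
    [0,0,0,0,0,-0.7,0.8],
    [0,0,0,0,0,-1.2,0.8],
    [0,0,0,0,0,-1.2,0.8]
  ]
}}

```text
t: 10.07
tcp_pos: [0.4507, -0.0041, 0.2638]
tool_rot: [-0.0, 1.0, 0.0, -0.0]
force: [6.0, 0.6, -14.3]
finger_gap: 0.532
gripper_force: 31.3
```

Run:
```python
from h import *
st();print(readout.sense()['ft_torque'])
```

```text
10.07 [ 0.4507 -0.0041  0.2638] yaw 90.01 zax [-4.e-04  4.e-04 -1.e+00] q [-0.258  0.283  1.843  0.     1.016 -1.829] F [  5.99   0.58 -14.29] gap 0.5324596448193175 31.332989931106567
[ 0.19483678 -0.97462637  0.01497438]
```

At the stop. Baseline look at the slot area, then turn in small steps.

```bash
cat >> h.py <<'E'
def red():
    for n in('scene','top'):
        s=snap(n);W=cloud(s);I=s['img'].astype(int)
        m=(abs(W[...,0]-.45)<.04)&(abs(W[...,1]+.004)<.035)&(W[...,2]>.095)&(W[...,2]<.137)
        r=m&(I[...,0]>1.8*I[...,1])&(I[...,0]>1.8*I[...,2])&(I[...,0]>50)
        print(n,m.sum(),'red',r.sum(),np.argwhere(r)[:4].tolist(),W[r].mean(0).round(3) if r.any() else '')
        if n=='scene': S=s['img'][130:235,270:350];A=cv2.resize(S,None,fx=4,fy=4)
        else: B=cv2.resize(s['img'][140:245,255:335],None,fx=4,fy=4)
    return np.hstack([A,B])[:,:,::-1]
E
python3 - <<'E'
from h import *
cv2.imwrite('pics/r1.png',red());st()
E
```

```text
scene 133 red 0 [] 
top 90 red 0 [] 
10.17 [ 0.4507 -0.0041  0.2638] yaw 90.01 zax [-4.e-04  4.e-04 -1.e+00] q [-0.258  0.283  1.843  0.     1.016 -1.829] F [  4.85   0.48 -14.11] gap 0.5257545050082052 31.332451701164246
```

View pics/r1.png

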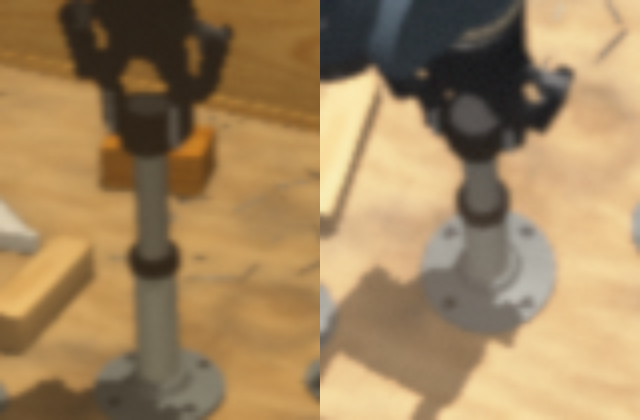

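Call:
{"api": "move_arm", "payload": {
  "rows": [
    [0,0,2,0,0,0,0.8],
    [0,0,5,0,0,0,0.8],
    [0,0,8,0,0,0,0.8],
    [0,0,11,0,0,0,0.8],
    [0,0,12,0,0,0,0.8],
    [0,0,12,0,0,0,0.8]
  ]
}}

```text
t: 10.67
tcp_pos: [0.4507, -0.004, 0.2638]
tool_rot: [0.105, 0.994, 0.0, -0.0]
force: [6.5, -0.0, -15.8]
finger_gap: 0.525
gripper_force: 31.5
```

Run:
```python
from h import *
red();st();print(readout.sense()['ft_torque'])
```

```text
scene 127 red 0 [] 
top 87 red 0 [] 
10.77 [ 0.4507 -0.004   0.2638] yaw 77.98 zax [-3.e-04  7.e-04 -1.e+00] q [-2.580e-01  2.830e-01  1.843e+00  1.000e-03  1.016e+00 -1.620e+00] F [  5.41   0.43 -13.56] gap 0.5260814924439916 31.50154173374176
[ 0.27903986 -0.95561081 -0.06837176]
```

No slot shows on the tube faces that these two cameras see: the tube is plain at (155,310) on the left and (488,225) on the right. I add the wrist view, and search the tube wall for the slot by azimuth.

```bash
cat >> h.py <<'E'
def look(prof=False):
    for n in('scene','top','wrist'):
        s=snap(n);W=cloud(s);I=s['img'].astype(int);d=W[...,:2]-[.4505,-.004];rr=np.hypot(d[...,0],d[...,1]);az=np.degrees(np.arctan2(d[...,1],d[...,0]))
        m=(rr<.03)&(W[...,2]>.095)&(W[...,2]<.136)
        r=m&(I[...,0]>1.7*I[...,1])&(I[...,0]>1.7*I[...,2])&(I[...,0]>40)
        print(n,m.sum(),'red',r.sum(),(W[r].mean(0).round(3),az[r].mean().round()) if r.any() else '')
        if prof:
            m=m&(W[...,2]>.112)&(W[...,2]<.124)
            print([(a,int(k.sum()),int(I[k].mean()),(rr[k].mean()*1000).round(1)) for a in range(-180,180,20) for k in[m&(az>=a)&(az<a+20)] if k.sum()>1])
    st();print('Tz',round(readout.sense()['ft_torque'][2],3))
    return s
E
python3 - <<'E'
from h import *
s=look(True);cv2.imwrite('pics/w3.png',s['img'][:,:,::-1])
E
```

```text
scene 121 red 0 
[(-180, 5, 87, np.float64(16.5)), (-160, 3, 96, np.float64(14.4)), (-140, 6, 87, np.float64(16.2)), (-120, 5, 78, np.float64(16.9)), (-100, 2, 85, np.float64(16.8)), (140, 4, 98, np.float64(14.3)), (160, 4, 89, np.float64(18.6))]
top 78 red 0 
[]
wrist 254 red 0 
[]
10.92 [ 0.4507 -0.0041  0.2638] yaw 77.98 zax [-3.e-04  6.e-04 -1.e+00] q [-2.580e-01  2.830e-01  1.843e+00  1.000e-03  1.016e+00 -1.620e+00] F [  6.28   1.35 -15.05] gap 0.5255133176450204 31.51276409626007
Tz -0.084
```

View pics/w3.png

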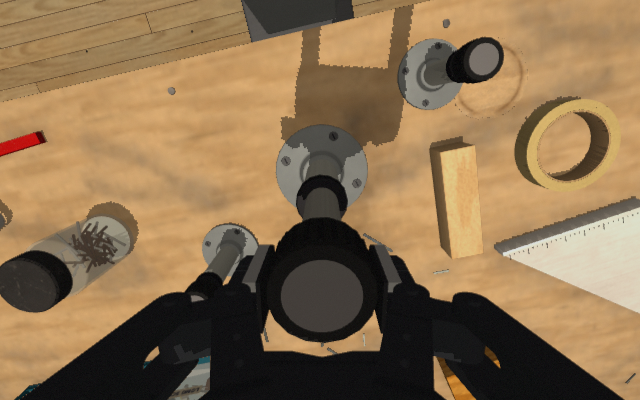

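The wrist view shows the collar at (322,200) hiding the slot height, and the scene camera sees no slot on the −x/−y faces. So I turn in 20° steps, which stays under the 0.4 rad free travel after a click. After each step I make a gentle 3 mm push-down test: locked, the pad is held; unlocked, it slides at about 3 N.

Call:
{"api": "move_arm", "payload": {
  "rows": [
    [0,0,3,0,0,0,0.8],
    [0,0,8,0,0,0,0.8],
    [0,0,13,0,0,0,0.8],
    [0,0,18,0,0,0,0.8],
    [0,0,20,0,0,0,0.8],
    [0,0,20,0,0,0,0.8],
    [0,0,20,0,0,1.5,0.8],
    [0,0,20,0,0,3,0.8],
    [0,0,20,0,0,4.2,0.8],
    [0,0,20,0,0,4.7,0.8],
    [0,0,20,0,0,4.7,0.8]
  ]
}}

```text
t: 11.83
tcp_pos: [0.4511, -0.0041, 0.2607]
tool_rot: [0.276, 0.961, 0.0, 0.001]
force: [2.0, 3.0, 4.2]
finger_gap: 0.526
gripper_force: 33.2
```

Run:
```python
from h import *
st();print(readout.sense()['ft_torque'])
```

```text
11.83 [ 0.4511 -0.0041  0.2607] yaw 58.01 zax [ 0.0017  0.     -1.    ] q [-2.580e-01  2.870e-01  1.847e+00  1.000e-03  1.006e+00 -1.271e+00] F [1.98 2.95 4.17] gap 0.5259479594277673 33.174657225608826
[ 0.62293474 -0.46145203 -0.09914398]
```

Call:
{"api": "move_arm", "payload": {
  "rows": [
    [0,0,0,0,0,-2.5,0.8],
    [0,0,0,0,0,-4.8,0.8],
    [0,0,3,0,0,-4.8,0.8],
    [0,0,8,0,0,-4.8,0.8],
    [0,0,13,0,0,-4.8,0.8],
    [0,0,18,0,0,-4.8,0.8],
    [0,0,20,0,0,-4.8,0.8],
    [0,0,20,0,0,-3,0.8],
    [0,0,20,0,0,-1.5,0.8],
    [0,0,20,0,0,0,0.8],
    [0,0,20,0,0,0.5,0.8],
    [0,0,20,0,0,0.5,0.8]
  ]
}}

```text
t: 12.83
tcp_pos: [0.4511, -0.0041, 0.2597]
tool_rot: [0.438, 0.899, 0.0, 0.001]
force: [3.4, 3.1, 0.4]
finger_gap: 0.527
gripper_force: 35.8
```

Run:
```python
from h import *
st();print(readout.sense()['ft_torque'])
```

```text
12.83 [ 0.4511 -0.0041  0.2597] yaw 38.02 zax [ 1.5e-03  2.0e-04 -1.0e+00] q [-2.580e-01  2.890e-01  1.848e+00  1.000e-03  1.003e+00 -9.220e-01] F [3.4  3.14 0.39] gap 0.527006535955943 35.83754360675812
[ 0.79821466 -0.75151071  0.01217537]
```

Call:
{"api": "move_arm", "payload": {
  "rows": [
    [0,0,0,0,0,-2.5,0.8],
    [0,0,0,0,0,-5.4,0.8],
    [0,0,3,0,0,-5.4,0.8],
    [0,0,8,0,0,-5.4,0.8],
    [0,0,13,0,0,-5.4,0.8],
    [0,0,18,0,0,-5.4,0.8],
    [0,0,20,0,0,-5.4,0.8],
    [0,0,20,0,0,-3,0.8],
    [0,0,20,0,0,-1.5,0.8],
    [0,0,20,0,0,0,0.8],
    [0,0,20,0,0,0,0.8]
  ]
}}

```text
t: 13.75
tcp_pos: [0.4512, -0.0041, 0.2595]
tool_rot: [0.588, 0.809, 0.001, 0.001]
force: [2.8, 4.8, -0.1]
finger_gap: 0.529
gripper_force: 36.7
```

Run:
```python
from h import *
st();print(readout.sense()['ft_torque'])
```

```text
13.75 [ 0.4512 -0.0041  0.2595] yaw 18.02 zax [ 1.6e-03  2.0e-04 -1.0e+00] q [-2.580e-01  2.890e-01  1.848e+00  1.000e-03  1.003e+00 -5.730e-01] F [ 2.77  4.81 -0.15] gap 0.5287610527987374 36.699727177619934
[ 0.72892662 -0.92620035 -0.03243295]
```

Call:
{"api": "move_arm", "payload": {
  "rows": [
    [0,0,0,0,0,-2.5,0.8],
    [0,0,0,0,0,-5.4,0.8],
    [0,0,3,0,0,-5.4,0.8],
    [0,0,8,0,0,-5.4,0.8],
    [0,0,13,0,0,-5.4,0.8],
    [0,0,18,0,0,-5.4,0.8],
    [0,0,20,0,0,-5.4,0.8],
    [0,0,20,0,0,-5.4,0.8]
  ]
}}

```text
t: 14.42
tcp_pos: [0.4512, -0.0041, 0.2638]
tool_rot: [0.72, 0.694, 0.001, 0.0]
force: [6.3, 4.8, -8.3]
finger_gap: 0.525
gripper_force: 35.6
```

Run:
```python
from h import *
st();print(readout.sense()['ft_torque'])
```

```text
14.42 [ 0.4512 -0.0041  0.2638] yaw -2.05 zax [ 1.2e-03  3.0e-04 -1.0e+00] q [-2.580e-01  2.830e-01  1.843e+00  1.000e-03  1.015e+00 -2.230e-01] F [ 6.27  4.84 -8.34] gap 0.5247848928368978 35.59773623943329
[ 0.53510664 -1.43665538 -0.05454046]
```

Call:
{"api": "move_arm", "payload": {
  "rows": [
    [0,0,0,0,0,2.5,0.8],
    [0,0,0,0,0,4,0.8],
    [0,0,0,0,0,5.4,0.8],
    [0,0,0,0,0,5.4,0.8]
  ]
}}

```text
t: 14.75
tcp_pos: [0.4513, -0.0041, 0.2596]
tool_rot: [0.719, 0.695, 0.001, 0.001]
force: [4.3, 3.2, 0.7]
finger_gap: 0.533
gripper_force: 36.7
```

Run:
```python
from h import *
st();print(readout.sense()['ft_torque'])
```

```text
14.75 [ 0.4513 -0.0041  0.2596] yaw -1.98 zax [ 1.8e-03  1.0e-04 -1.0e+00] q [-2.580e-01  2.890e-01  1.848e+00  1.000e-03  1.003e+00 -2.240e-01] F [4.28 3.25 0.67] gap 0.5332694602832172 36.675453186035156
[ 0.64313571 -0.89770327 -0.03706534]
```

Call:
{"api": "move_arm", "payload": {
  "rows": [
    [0,0,0,0,0,-2.5,0.8],
    [0,0,0,0,0,-5,0.8],
    [0,0,0,0,0,-6.2,0.8],
    [0,0,0,0,0,-6.6,0.8],
    [0,0,0,0,0,-6.6,0.8]
  ]
}}

```text
t: 15.17
tcp_pos: [0.4511, -0.0041, 0.2638]
tool_rot: [0.719, 0.695, 0.0, -0.0]
force: [9.0, 3.7, -17.8]
finger_gap: 0.525
gripper_force: 34.8
```

Run:
```python
from h import *
st();print(readout.sense()['ft_torque'])
```

```text
15.17 [ 0.4511 -0.0041  0.2638] yaw -1.99 zax [ 6.e-04  6.e-04 -1.e+00] q [-2.580e-01  2.830e-01  1.842e+00  1.000e-03  1.016e+00 -2.240e-01] F [  8.97   3.68 -17.78] gap 0.5249936405194524 34.76351737976074
[ 0.44995428 -1.91200256  0.00314234]
```

Call:
{"api": "move_arm", "payload": {
  "rows": [
    [0,0,3,0,0,0.4,0.8],
    [0,0,8,0,0,0.4,0.8],
    [0,0,13,0,0,0.4,0.8],
    [0,0,18,0,0,0.4,0.8],
    [0,0,20,0,0,0.4,0.8],
    [0,0,20,0,0,0.4,0.8],
    [0,0,20,0,0,2.5,0.8],
    [0,0,20,0,0,4,0.8],
    [0,0,20,0,0,5.5,0.8],
    [0,0,20,0,0,5.9,0.8],
    [0,0,20,0,0,5.9,0.8]
  ]
}}

```text
t: 16.08
tcp_pos: [0.4514, -0.0041, 0.2604]
tool_rot: [0.829, 0.559, 0.001, 0.001]
force: [4.3, 4.3, 0.9]
finger_gap: 0.531
gripper_force: 36.7
```

Run:
```python
from h import *
st();print(readout.sense()['ft_torque'])
```

```text
16.08 [ 0.4514 -0.0041  0.2604] yaw -21.98 zax [ 1.9e-03 -1.0e-04 -1.0e+00] q [-2.580e-01  2.880e-01  1.847e+00  1.000e-03  1.005e+00  1.250e-01] F [4.26 4.3  0.87] gap 0.5306388816717733 36.67448043823242
[ 0.56576975 -0.77943906 -0.02071965]
```

Call:
{"api": "move_arm", "payload": {
  "rows": [
    [0,0,0,0,0,-2.5,0.8],
    [0,0,0,0,0,-5.2,0.8],
    [0,0,3,0,0,-5.5,0.8],
    [0,0,8,0,0,-5.5,0.8],
    [0,0,13,0,0,-5.5,0.8],
    [0,0,18,0,0,-5.5,0.8],
    [0,0,20,0,0,-5.5,0.8],
    [0,0,20,0,0,-3,0.8],
    [0,0,20,0,0,-1.5,0.8],
    [0,0,20,0,0,0,0.8],
    [0,0,20,0,0,0,0.8]
  ]
}}

```text
t: 17.0
tcp_pos: [0.4513, -0.0042, 0.2607]
tool_rot: [0.913, 0.407, 0.001, 0.0]
force: [5.4, 4.0, 4.1]
finger_gap: 0.527
gripper_force: 37.1
```

Run:
```python
from h import *
st();print(readout.sense()['ft_torque'])
```

```text
17.0 [ 0.4513 -0.0042  0.2607] yaw -41.98 zax [ 1.4e-03  1.0e-04 -1.0e+00] q [-2.580e-01  2.880e-01  1.846e+00  1.000e-03  1.006e+00  4.740e-01] F [5.41 3.98 4.08] gap 0.5273358400187641 37.095279693603516
[ 0.81622823 -0.53845614 -0.0687335 ]
```

Call:
{"api": "move_arm", "payload": {
  "rows": [
    [0,0,0,0,0,0.7,0.8],
    [0,0,0,0,0,1.2,0.8],
    [0,0,0,0,0,1.2,0.8]
  ]
}}

```text
t: 17.25
tcp_pos: [0.4514, -0.0041, 0.2605]
tool_rot: [0.913, 0.407, 0.001, 0.0]
force: [2.2, 4.4, 11.1]
finger_gap: 0.526
gripper_force: 37.9
```

Run:
```python
from h import *
look()
```

```text
scene 123 red 4 (array([ 0.433, -0.01 ,  0.119]), np.float64(-161.0))
top 74 red 0 
wrist 243 red 0 
17.4 [ 0.4514 -0.0041  0.2605] yaw -41.98 zax [ 0.0022 -0.     -1.    ] q [-2.580e-01  2.880e-01  1.847e+00  1.000e-03  1.005e+00  4.740e-01] F [2.29 4.33 9.86] gap 0.5280394076270406 37.87459194660187
Tz -0.067
```

Locked: the push is held (11 N, no slide), and the red button shows in the scene view at height 119 mm on the tube wall. I ease the pad back to the top, let go and withdraw.

Call:
{"api": "move_arm", "payload": {
  "rows": [
    [0,0,0,0,0,-2,0.8],
    [0,0,0,0,0,-4,0.8],
    [0,0,0,0,0,-4.8,0.8],
    [0,0,0,0,0,-4.8,0.5],
    [0,0,0,0,0,-4.8,0.2],
    [0,0,0,0,0,-4.8,0],
    [0,0,0,0,0,-4.8,0],
    [0,0,0,0,0,-4.8,0],
    [0,0,0,0,0,-20,0],
    [0,0,0,0,0,-45,0],
    [0,0,0,0,0,-65,0],
    [0,0,0,0,0,-65,0]
  ]
}}

```text
t: 18.4
tcp_pos: [0.4524, -0.0049, 0.3275]
tool_rot: [0.913, 0.407, 0.003, 0.003]
force: [1.3, -0.8, -0.3]
finger_gap: 1.002
gripper_force: 0.0
```

Run:
```python
from h import *
s=look()
im=red();cv2.imwrite('pics/r2.png',im)
P=cloud(s).reshape(-1,3);T=P[(abs(P[:,0]-.45)<.03)&(abs(P[:,1]+.004)<.03)&(P[:,2]>.255)&(P[:,2]<.285)];print(len(T),np.median(T,0))
W=cloud(snap('top'));P=W[130:240,210:330].reshape(-1,3);T=P[(P[:,2]>.03)&(P[:,2]<.045)&(P[:,1]>.06)&(P[:,0]<.7)&(P[:,0]>.42)&(P[:,1]<.2)]
print(len(T),cv2.minAreaRect(T[:,:2].astype(np.float32)*1000))
```

```text
scene 121 red 4 (array([ 0.431, -0.011,  0.12 ]), np.float64(-160.0))
top 73 red 0 
wrist 128 red 0 
18.55 [ 0.4499 -0.0042  0.3236] yaw -41.98 zax [-1.2e-03 -2.0e-04 -1.0e+00] q [-2.580e-01  2.020e-01  1.761e+00 -1.000e-03  1.180e+00  4.750e-01] F [-0.55 -0.74  0.5 ] gap 0.9974697842474074 0.0
Tz 0.045
scene 134 red 3 [[200, 307], [200, 308], [201, 308]] [ 0.434 -0.01   0.119]
top 88 red 0 [] 
4767 [ 0.45434106 -0.00218605  0.26818508]
406 ((512.997802734375, 143.4718475341797), (130.95664978027344, 41.39644241333008), 0.5655595064163208)
```

View pics/r2.png

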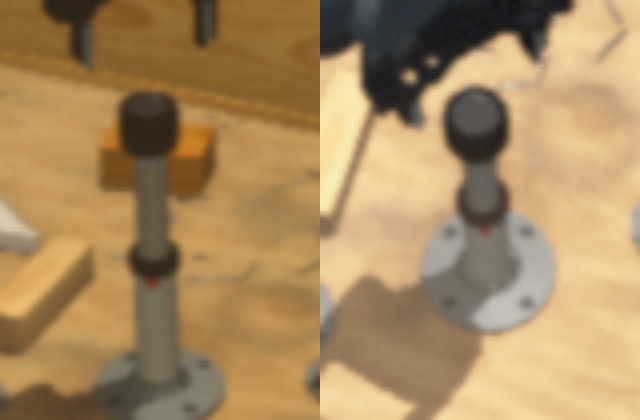

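The red button is out just below the collar, at (152,282) on the left and (485,230) on the right. The pad is up with its top at 0.268 m, the offcut lies flat, and the gripper is clear.

```bash
python3 -c "
from h import *
print(order.sign_off())"
```

```text
the job is handed in; nothing more can be done
None
```

The job is handed in at about 19 s of the 58 s allowed: the offcut lies flat about 0.16 m from the prop, the pad is fully raised with the red button out in its slot, and the gripper is clear of everything; to feel for the click, I lowered the pad 3–4 mm and raised it again between turns.

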